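# Hold the drying canister's bayonet lid half-way to its lock

### The job

The glove-drying canister screwed to the bench must be aired: take the bayonet lid with the tall bar handle from the boot tray, lower it fully home so that its two lugs drop through the canister's two slots, and turn it clockwise (seen from above) half-way to the lock, 45 degrees, where the lid's pointers face the single raised marks, never on into the lock click. A spring turns the lid back when it is let go, so the program finishes while still gripping the lid and holding it still there. Leave the other things where they lie.

Things in the scene. Friction and masses are not known exactly. Their poses are not given: they have to be found in the camera images.
- lid_bar (a point): Centre of the lid's handle, on the lid's axis: an upright wooden bar 56 mm long (x), 16 mm wide (y), 44 mm tall, to be pinched across the 16 mm. The point is 22 mm above the disc's top, 22 mm below the bar's top, 27 mm above the disc's underside, 41 mm above the bottom of the plug. x along bar and lugs, z up; half a turn about z makes no difference.
- lid: Loose steel bayonet lid, about 180 g, upright in the tray. From its origin (centre of its underside) up: plug 50 mm across, 14 mm deep, with two lugs at its foot along +x and -x (11 mm wide, 5.5 mm high, reaching 34 mm from the axis); disc 80 mm across, 5 mm thick, with a small dark pointer at the edge over each lug; bar handle along x.
- canister_mouth (a point): Mouth of the canister: on its axis, at the top of the 6 mm neck plate, z up. 55 mm bore with two slots 18 mm wide along +x and -x, reaching 38 mm from the axis. With the lid's x along this x (either way round) the lugs pass the slots; the lid is home when its disc rests on the plate, bar centre 27 mm above this point, 2.5 mm of play upward once turned.
- canister: Round galvanised canister fixed to the bench, 110 mm across and high; origin: centre of its underside. The lid turns only clockwise from above (negative about z). The spring resists with 0.05 to 0.09 N m. At 45 degrees the pointers face the single raised marks on the shoulder; from about 57 degrees the lugs climb sprung lock balls; the lock (double marks) clicks at 90.
- shutter (a joint): angle in rad of the sprung shutter inside the canister's neck, 0 at rest, growing as the lid pushes it clockwise; it lags the lid by about 0.1 to 0.2 rad.
- tray: fixed low galvanised boot tray 280 x 370 mm, rim 22 mm high, floor 3 mm thick; the lid, the plain cover and the carabiner lie in it. Origin: centre of its underside; x along the 280 mm side.
- tin_cover_mid (a point): bystander: plain flat round steel cover 72 mm across with a small round knob, 36 mm high, no lugs, in the tray; the point is its centre, 18 mm up.
- carabiner: bystander: brass carabiner 85 x 45 mm, 10 mm thick, lying flat in the tray, long along its y; origin at the centre of its underside.
- mug: bystander: enamel mug 84 mm across, 85 mm high, beyond the canister; origin at the centre of its underside, handle at its +y.
- ice_grip: bystander: steel ice grip, oval frame 108 x 76 mm, 16 mm high, beside the canister; origin at the centre of its underside.
- boot_jack: bystander: birch boot jack 275 x 100 mm, 40 mm high, at the left of the bench; origin on the bench under its middle.
- torch: bystander: dark hand torch 130 mm long, 42 mm across, lying along its x at the right of the bench; origin on the bench under its middle.
Mind the look-alikes: they are no part of the job. What is shaped like the lid but green or turquoise is not meant.

How it is judged (in metres and radians):
On the way:
1. the lid is fully home in the canister's neck, its lugs through the slots and not yet turned (horizontal distance between lid_bar and canister_mouth below 0.006 m and z of lid_bar in the frame of canister_mouth between 0.022 and 0.0315 m and angle between lid_bar's own z axis and vertical below 0.12 rad and angle between the x axis of lid_bar and the x axis of canister_mouth, either way round below 0.3 rad), for 0.1 s.
At the end, for the whole second after the job is handed in: The lid is home in the neck (within 6 mm of the axis, bar centre 22 to 31.5 mm above the mouth, within 7 degrees of upright), turned 35 to 55 degrees clockwise from the slots, the shutter pushed past 0.3 rad, still, and held by the fingers (more than 1 N) (horizontal distance between lid_bar and canister_mouth below 0.006 m and z of lid_bar in the frame of canister_mouth between 0.022 and 0.0315 m and angle between lid_bar's own z axis and vertical below 0.12 rad and angle between the x axis of lid_bar and the x axis of canister_mouth, either way round between 0.61 and 0.96 rad and value of joint shutter above 0.3 rad and contact force between the fingers and lid above 1 N and angular speed of lid below 0.15 rad/s and linear speed of lid below 0.02 m/s); the arm keeps its last pose, push and grip.
It fails at once if the lid is turned on into the lock (past 69 degrees) (horizontal distance between lid_bar and canister_mouth below 0.006 m and z of lid_bar in the frame of canister_mouth below 0.0315 m and angle between the x axis of lid_bar and the x axis of canister_mouth, either way round above 1.2 rad).
It fails at once if a bystander (cover, carabiner, mug, ice grip, boot jack or torch) is pushed more than 4 cm from its place (distance of any of tin_cover_mid, carabiner, mug, ice_grip, boot_jack, torch from where it was at the start of the episode above 0.04 m).
It also fails if it takes over 42 s, if anything falls off the work surface, if the arm or the gripper's body presses on something with over 40 N, if the wrist force passes 120 N, or if a joint passes its speed limit or range.

### The arm

A 6-joint arm with a two-finger parallel gripper is mounted at the origin on the work surface. World frame = base frame: x ahead of the robot, y to its left, z up, the work surface at z = 0. Lengths are in mm, angles in rad, forces in N, time in s.
With the tool pointing down it reaches from about 300 to 875 mm from the base axis. Payload 6.4 kg.
Tool frame: the origin (TCP) lies at the very end of the fingers, on their centre line; the grasp point (between the pads) lies 19 mm behind it; z points along the fingers, y is the direction in which the jaws open and shut (so a half turn about z gives the same grasp; the last joint's range is limited). The gripper opens to 88 mm and grips with 3 to 60 N. Pads are 18 mm wide; open, the fingers measure 123 mm over their backs; the gripper's body (75 mm by 187 mm) begins 45 mm behind the grasp point.
Start: joints at [-1.543, 0.181, 1.607, -0, 1.354, -0.206], TCP at [133.229, -559.367, 238.714] pointing down, gripper open.
Joint ranges: [-2.99, 2.99], [-0.89, 2.07], [0.3, 2.58], [-1.14, 4.28], [0, 2.63], [-3.12, 3.12]. Speed limits (rad/s): [2.57, 2.57, 3.01, 3.14, 3.14, 3.14].

### API

Orientations are given as a unit quaternion [x, y, z, w].
In Python, from bench import status, capture, hand_in gives the robot as it stands. The module is installed in compiled form; this text tells all that it offers.
- The arm moves only by the tool servo_tool, never from a script. Its argument "motion" is a list of rows, each an object with "jaw": the gripper's target within -1 to 1 (fully open at 1, half-way at 0, shut at -1); "dp": the shift along the tool's x, y, z in cm, a list of three; "roll": the turn about the tool's z in rad. In form: [{"jaw": jaw, "dp": [x, y, z], "roll": roll}, ...]. A call has 1 to 5 rows; each row is the pose to reach, as a shift and turn from the pose commanded when the call began, along the tool's axes at that moment; what a row does not reach only later rows make up. A row lasts 1/10 s, in which the tool goes at most 50 mm and 8.59 degrees, less where a joint would pass 70% of its speed; a pose out of reach is approached as far as the arm can. A call with a gripper value outside its range is refused whole. The fingers move at their own pace and stop on an object; "squeeze" is the grip in N (left out, the last holds). Time passes only in rows, so rows that repeat a pose let the fingers close. It gives the time, the measured TCP pose, the force and the opening at its end, in the units of the state.
- status.get_state(): the state, without advancing time (a new reading comes with each control period).
- capture(name): name is "side" or "top"; returns a dict with "pixels" (480x640x3 uint8, blue, green, red), "fx", "fy", "cx", "cy" (pixels), "dist" ([k1, k2, p1, p2, k3] as OpenCV has them; the pictures are not rectified), "position" and "rotation" of the camera in the world. Camera axes: x right, y down, z forward; pixel columns grow to the right and rows downward; lengths in mm; the calibration is good to about 2 mm. A picture is of the moment at which its call begins. There is no depth.
- hand_in(): hands the job in, once; it reports no verdict.
The state is a dict: "time_s": time; "joint_pos": joint angles; "joint_velocities": joint speeds; "tau": joint torques, N m; "ee_pos": TCP position; "eef_rot": TCP orientation; "ft_force": force on the tool from outside, world axes, zero at the start; "torque": the same for the moment, N m; "grip_width": opening from 0.0 (shut) to 1.0 (fully open).
Only numpy, scipy, OpenCV 4.12 (cv2) and the standard library are available. Lean on these libraries where they do the work, as an engineer would, in place of code of your own. Each camera call takes 0.05 s, during which the arm holds its last target. There are 200 camera calls.

## Working session

There is one attempt and no reset: what is moved stays moved. The work goes in short steps, Python scripts to look and compute and a tool call to move; the robot and the scene stay as the last step left them, time stands still between calls to the robot, and variables do not carry over. Pictures are saved under pics/ and viewed, about 8 in all and at most 12, crops included, and the job is handed in when it is done.

Besides the shell and the picture viewer there is one more tool, called after "Emit:" by a JSON object that holds its "api" and its "payload", one argument or row to a line. servo_tool: Moves the arm, as the interface text tells. Its arguments: {"type":"object","properties":{"motion":{"type":"array","items":{"type":"object","properties":{"jaw":{"type":"number"},"dp":{"type":"array","items":{"type":"number"}},"roll":{"type":"number"}}}},"squeeze":{"type":"number"}},"required":["motion"]}

```bash
mkdir -p pics
cat > h.py <<'E'
import numpy as np, cv2
from bench import status, capture, hand_in
def cam(name, f=None):
    c=capture(name); np.save(f'/tmp/{name}.npy',c,allow_pickle=True)
    if f: cv2.imwrite('pics/'+f,c['pixels'])
    return c
def load(name): return np.load(f'/tmp/{name}.npy',allow_pickle=True).item()
def K(c): return np.array([[c['fx'],0,c['cx']],[0,c['fy'],c['cy']],[0,0,1.]])
def rays(c,px):
    u=cv2.undistortPoints(np.array(px,float).reshape(-1,1,2),K(c),np.array(c['dist'])).reshape(-1,2)
    R=np.array(c['rotation'],float)
    return (R@np.c_[u,np.ones(len(u))].T).T
def onplane(c,px,z):
    d=rays(c,px); p=np.array(c['position'],float)
    return p+d*((z-p[2])/d[:,2])[:,None]
def proj(c,P):
    R=np.array(c['rotation'],float); r=cv2.Rodrigues(R.T)[0]
    return cv2.projectPoints(np.array(P,float).reshape(-1,1,3),r,-R.T@np.array(c['position'],float),K(c),np.array(c['dist']))[0].reshape(-1,2)
E
python3 - <<'E'
from h import *
for n in('top','side'):
    c=cam(n,n+'0.png'); print(n,{k:np.round(v,3) if not isinstance(v,(float,int)) else v for k,v in c.items() if k!='pixels'})
print(status.get_state())
E
```

```text
top {'fx': 518.8172807912339, 'fy': 518.8172807912339, 'cx': 312.47515166258245, 'cy': 238.05269171676258, 'dist': array([0.02, 0.  , 0.  , 0.  , 0.  ]), 'position': array([ 266.214,   -7.428, 1758.624]), 'rotation': array([ 0.708, -0.702,  0.047, -0.05 ])}
side {'fx': 535.6895290560151, 'fy': 535.6895290560151, 'cx': 320.5652688994442, 'cy': 237.34534732249574, 'dist': array([0.003, 0.   , 0.   , 0.   , 0.   ]), 'position': array([ 276.711, 1159.076,  818.647]), 'rotation': array([-0.071,  0.875, -0.477,  0.047])}
{'time_s': 0.1, 'joint_pos': array([-1.54328737e+00,  1.81455276e-01,  1.60782589e+00,  1.65470681e-05,
        1.35381441e+00, -2.06282063e-01]), 'joint_velocities': array([ 0.0005109 , -0.00238353, -0.00287008, -0.00079602, -0.00123845,
       -0.00060954]), 'tau': array([ 9.10294602e-04, -4.34820163e+01, -3.42696476e+01,  7.04422547e-02,
        3.39206192e-02, -3.55360157e-05]), 'ee_pos': array([ 133.2280798 , -558.89350276,  237.94637748]), 'eef_rot': array([ 9.93175424e-01,  1.16627664e-01,  7.51268821e-05, -7.47738086e-04]), 'ft_force': array([-0.02894138,  0.32595132, -0.39916434]), 'torque': array([ 0.05332602,  0.01502292, -0.02861865]), 'grip_width': 1.0033795636367842}
```

View pics/top0.png

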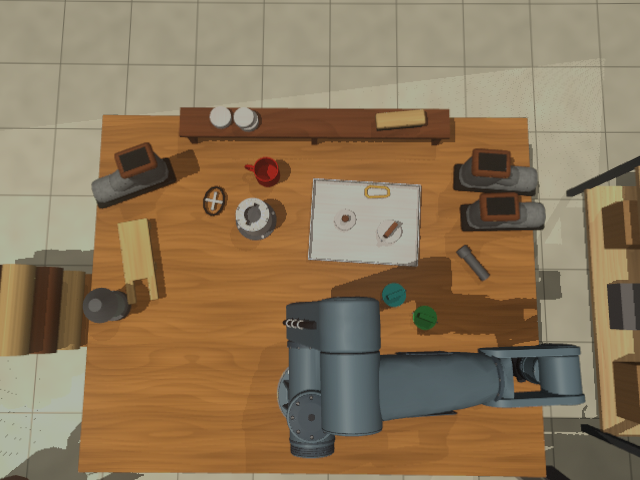

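View pics/side0.png

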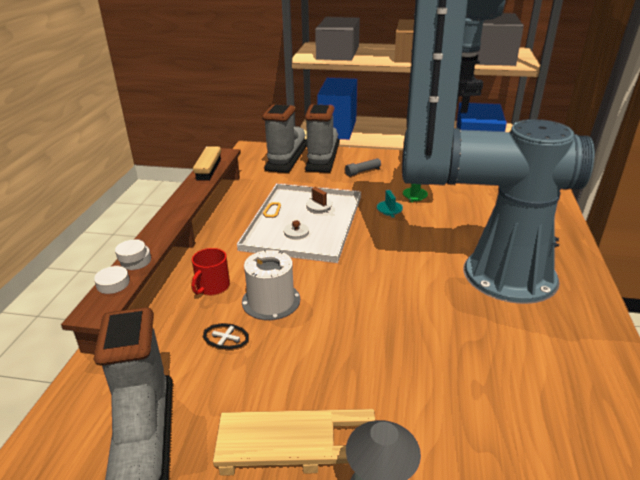

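Candidates in the top view:
- Bar-handled lid in the tray at (390,231).
- Plain knob cover at (345,219).
- Turquoise look-alike at (393,295).
- Green look-alike at (425,318).

The one in the tray at (390,231), with the brown bar, is the lid. In the side view it is at (319,199). The canister is at (255,217) top and (269,283) side.

```bash
sed -i "s/R=np.array(c\['rotation'\],float)/R=Rot.from_quat(c['rotation']).as_matrix()/; s/^import numpy.*/&\nfrom scipy.spatial.transform import Rotation as Rot/" h.py
python3 - <<'E'
from h import *
t=load('top')['pixels'];s=load('side')['pixels']
def cr(i,x,y,w,h): return cv2.resize(i[y:y+h,x:x+w],(400,300),interpolation=cv2.INTER_CUBIC)
cv2.imwrite('pics/crop1.png',np.vstack([np.hstack([cr(t,350,201,80,60),cr(t,215,187,80,60)]),np.hstack([cr(s,280,170,80,60),cr(s,230,242,80,60)])]))
c=load('top')
hsv=cv2.cvtColor(t,cv2.COLOR_BGR2HSV)
# brown bar inside the tray
roi=np.zeros(t.shape[:2],np.uint8);roi[212:250,372:410]=1
m=((hsv[...,1]>80)&(roi>0)).astype(np.uint8)
n,l,st,ce=cv2.connectedComponentsWithStats(m);print(st,ce)
print(onplane(c,[(390,231),(255,215)],[47][0]),onplane(c,[(255,215)],116))
E
```

```text
[[     0      0    640    480 307112]
 [   383    222     15     16     88]] [[319.4797468  239.50287843]
 [390.18181818 229.45454545]]
[[ 530.25447527 -257.46691747   47.        ]
 [ 580.77440431  194.11987768   47.        ]] [[568.09364568 185.99497218 116.        ]]
```

View pics/crop1.png

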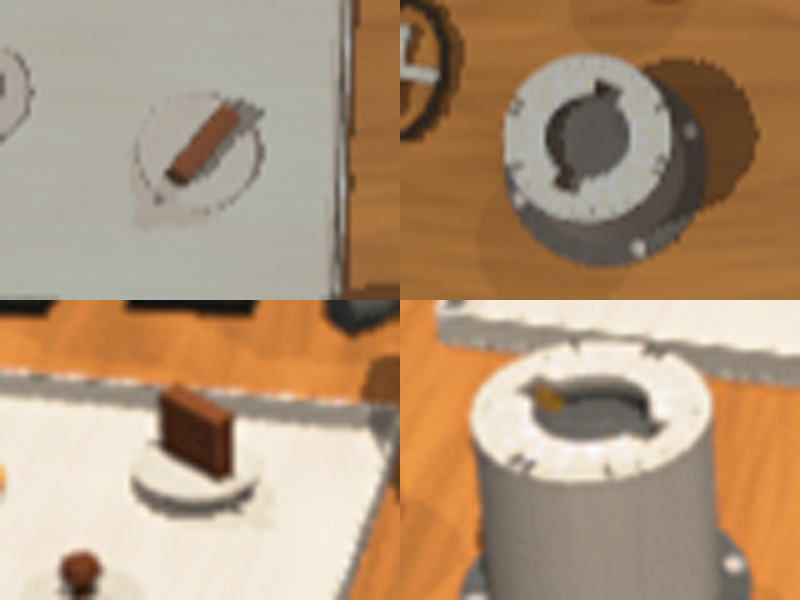

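The crop confirms the choice. It shows the brown upright bar on a lugged disc (top centre about (389.5,231)), and the canister with its slots at about (256,205) and (248.5,223.5).

Run:
```python
from h import *
from scipy.optimize import least_squares
def crop(n,x,y,w,h,k=5):
    i=load(n)['pixels'][y:y+h,x:x+w]; return cv2.resize(i,None,fx=k,fy=k,interpolation=cv2.INTER_CUBIC)
def un(p,x,y,k=5): return (np.array(p,float)+.5)/k-.5+[x,y]
T=load('top');S=load('side')
# canister plate (bright, low sat)
res={}
for n,(x,y),thr in(('top',(215,187),150),('side',(230,242),170)):
    b=crop(n,x,y,80,60);h=cv2.cvtColor(b,cv2.COLOR_BGR2HSV)
    m=((h[...,2]>thr)&(h[...,1]<40)).astype(np.uint8)
    if n=='side': m[:45,:]=0
    m=cv2.morphologyEx(m,cv2.MORPH_OPEN,np.ones((5,5)))
    cs,hi=cv2.findContours(m,cv2.RETR_CCOMP,cv2.CHAIN_APPROX_NONE)
    o=max(range(len(cs)),key=lambda i:cv2.contourArea(cs[i]))
    hull=cv2.convexHull(cs[o],clockwise=True)
    e=cv2.fitEllipseDirect(hull); 
    ch=[i for i in range(len(cs)) if hi[0][i][3]==o]; q=max(ch,key=lambda i:cv2.contourArea(cs[i]))
    M=cv2.moments(cs[q]);hc=(M['m10']/M['m00'],M['m01']/M['m00'])
    pts=un(cs[q][:,0],x,y);
    c=T if n=='top' else S
    print(n,'ellipse px',un(e[0],x,y),e[1],'hole c',un(hc,x,y),cv2.contourArea(cs[q]))
    for z in(110,116): print(z,'plate',onplane(c,[un(e[0],x,y)],z)[0],'hole',onplane(c,[un(hc,x,y)],z)[0])
    hp=onplane(c,pts,110)[:,:2]; ec=onplane(c,[un(e[0],x,y)],110)[0,:2]
    d=hp-ec; r=np.hypot(*d.T); a=np.degrees(np.arctan2(d[:,1],d[:,0]))
    s=r>31; print('slot angs',np.round(np.median(a[s&(a>0)]),1),np.median(a[s&(a<0)]),r.max(), 'axis',np.degrees(.5*np.angle(np.sum(np.exp(2j*np.radians(a[s]))))))
    pr=onplane(c,un(hull[:,0],x,y),110)[:,:2]-ec; print('plate R',np.median(np.hypot(*pr.T)))
    cv2.drawContours(b,[hull,cs[q]],-1,(0,0,255),1); cv2.imwrite(f'/tmp/c_{n}.png',b)
# bar
for n,(x,y) in(('top',(350,201)),('side',(280,170))):
    c=T if n=='top' else S
    b=crop(n,x,y,80,60);h=cv2.cvtColor(b,cv2.COLOR_BGR2HSV)
    m=((h[...,1]>100)&((h[...,0]<12)|(h[...,0]>170))&(h[...,2]<170)).astype(np.uint8)
    m=cv2.morphologyEx(m,cv2.MORPH_OPEN,np.ones((5,5)))
    cs,_=cv2.findContours(m,cv2.RETR_EXTERNAL,cv2.CHAIN_APPROX_NONE);k=max(cs,key=cv2.contourArea)
    box=un(cv2.boxPoints(cv2.minAreaRect(k)),x,y); print(n,'bar box',box.round(1).tolist())
    print(onplane(c,box,66).round(1).tolist())
    M=cv2.moments(k);print('centroid',un((M['m10']/M['m00'],M['m01']/M['m00']),x,y))
    P=onplane(c,un(k[:,0],x,y),66);r=cv2.minAreaRect(P[:,:2].astype(np.float32));print('rect@66',r)
    cv2.drawContours(b,[k],-1,(0,255,0),1); cv2.imwrite(f'/tmp/b_{n}.png',b)
I=[cv2.imread(f'/tmp/{q}_{n}.png') for q in'cb' for n in('top','side')]
cv2.imwrite('pics/m1.png',np.vstack([np.hstack(I[:2]),np.hstack(I[2:])]))
```

```text
top ellipse px [251.45829163 214.52802429] (161.7611541748047, 174.2528533935547) hole c [251.97256316 213.92405982] 7210.5
110 plate [570.64854311 198.17326872 110.        ] hole [572.64378866 196.5618472  110.        ]
116 plate [569.54058323 197.4250048  116.        ] hole [571.52856729 195.81944789 116.        ]
slot angs 158.9 -28.863912888764904 42.957956862374964 axis -24.45577251129084
plate R 54.469684888179984
side ellipse px [267.82398071 263.81711121] (134.7867431640625, 235.94801330566406) hole c [267.88667333 263.30127516] 7999.0
110 plate [573.58559348 199.94237798 110.        ] hole [573.95238143 197.95007932 110.        ]
116 plate [571.07200226 208.06320752 116.        ] hole [571.43568468 206.08777733 116.        ]
slot angs 155.3 -36.94170132525802 43.146220507958034 axis -27.684441718905365
plate R 53.57870503350031
top bar box [[382.8, 234.8], [394.3, 221.2], [397.7, 224.1], [386.3, 237.7]]
[[514.4, -230.8, 66.0], [560.3, -269.2, 66.0], [550.6, -280.5, 66.0], [504.8, -242.1, 66.0]]
centroid [390.39784436 229.44904578]
rect@66 ((532.5126342773438, -255.6731414794922), (14.863862991333008, 59.734947204589844), 50.097965240478516)
side bar box [[311.3, 204.7], [311.6, 187.3], [325.9, 187.6], [325.5, 205.1]]
[[541.6, -162.6, 66.0], [560.3, -269.7, 66.0], [516.9, -273.8, 66.0], [500.5, -166.7, 66.0]]
centroid [318.98127622 195.61360124]
rect@66 ((527.7760009765625, -218.83847045898438), (41.65052795410156, 112.46259307861328), 13.492422103881836)
```

View pics/m1.png

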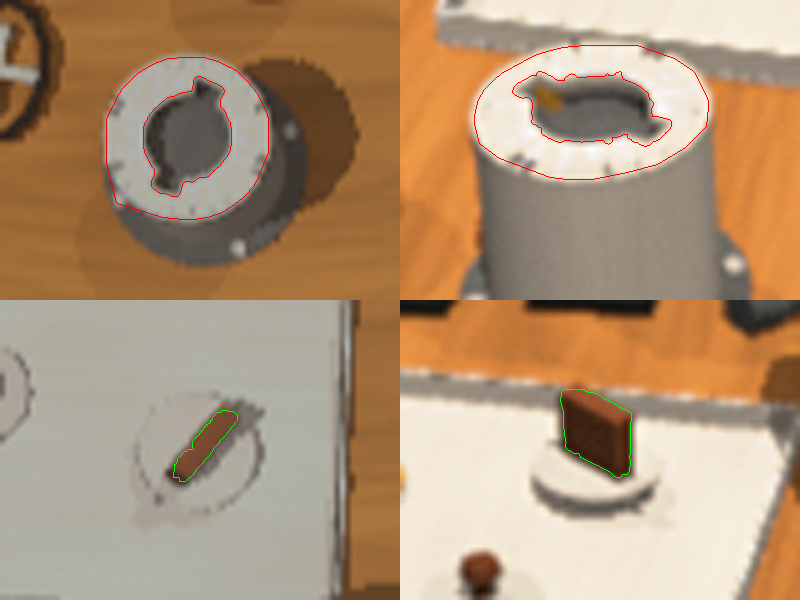

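The top view puts the canister mouth at about (572,197.5,110) with its slot axis at about -26°. The bar is at about (532,-256) with its yaw at about -40°. I'm moving towards the lid now.

Emit:
{"api": "servo_tool", "payload": {
  "motion": [
    {"jaw":1,"dp":[4.5,-2,0],"roll":-0.15},
    {"jaw":1,"dp":[9,-4,0],"roll":-0.3},
    {"jaw":1,"dp":[13.5,-6,0],"roll":-0.45},
    {"jaw":1,"dp":[18,-8,0],"roll":-0.6},
    {"jaw":1,"dp":[22.5,-10,0],"roll":-0.75}
  ],
  "squeeze": 30
}}

```text
time_s: 0.6
ee_pos: [330.1, -408.4, 238.4]
eef_rot: [0.88, 0.475, 0.0, -0.0]
ft_force: [0.5, -0.6, 0.6]
grip_width: 0.998
```

```bash
cat >> h.py <<'E'
def wrap(a): return (a+np.pi)%(2*np.pi)-np.pi
def go(x,y,z,yawdeg):
    s=status.get_state(); R=Rot.from_quat(s['eef_rot']).as_matrix()
    d=R.T@(np.array([x,y,z])-s['ee_pos'])/10; yaw=np.arctan2(R[1,0],R[0,0])
    print('t',round(s['time_s'],2),'pos',s['ee_pos'].round(1),'yaw',round(np.degrees(yaw),2),'tilt',round(np.degrees(np.arccos(-R[2,2])),2),'F',s['ft_force'].round(1),'M',s['torque'].round(2),'grip',round(s['grip_width'],3),'q6',s['joint_pos'][5].round(2))
    print('dp cm',d.round(2),'roll',round(-wrap(np.radians(yawdeg)-yaw),3))
E
python3 -c "
from h import *
go(532,-256,238,140)"
```

```text
t 0.6 pos [ 330.1 -408.4  238.4] yaw 56.69 tilt 0.02 F [ 0.5 -0.6  0.6] M [-0.08 -0.1  -0.02] grip 0.998 q6 -0.54
dp cm [23.82  8.51  0.05] roll -1.454
```

Emit:
{"api": "servo_tool", "payload": {
  "motion": [
    {"jaw":1,"dp":[4.6,1.7,0],"roll":-0.15},
    {"jaw":1,"dp":[9.2,3.4,0],"roll":-0.3},
    {"jaw":1,"dp":[13.8,5.1,0],"roll":-0.45},
    {"jaw":1,"dp":[18.4,6.8,0],"roll":-0.6},
    {"jaw":1,"dp":[23,8.3,0],"roll":-0.75}
  ]
}}

```text
time_s: 1.1
ee_pos: [526.8, -262.8, 238.4]
eef_rot: [0.645, 0.764, -0.0, -0.0]
ft_force: [-0.6, -0.2, 0.1]
grip_width: 1.001
```

```bash
python3 -c "
from h import *
go(532,-256,140,140)"
```

```text
t 1.1 pos [ 526.8 -262.8  238.4] yaw 99.7 tilt 0.02 F [-0.6 -0.2  0.1] M [-0.08 -0.11  0.01] grip 1.001 q6 -0.83
dp cm [0.58 0.63 9.84] roll -0.703
```

Emit:
{"api": "servo_tool", "payload": {
  "motion": [
    {"jaw":1,"dp":[0.2,0.2,2],"roll":-0.15},
    {"jaw":1,"dp":[0.4,0.4,4],"roll":-0.3},
    {"jaw":1,"dp":[0.58,0.63,7],"roll":-0.45},
    {"jaw":1,"dp":[0.58,0.63,9.8],"roll":-0.6},
    {"jaw":1,"dp":[0.58,0.63,9.8],"roll":-0.703}
  ]
}}

```text
time_s: 1.6
ee_pos: [528.0, -255.4, 135.5]
eef_rot: [0.342, 0.94, 0.001, -0.004]
ft_force: [-0.9, -0.1, -1.0]
grip_width: 0.999
```

```bash
python3 -c "
from h import *
go(532,-256,28,140)
c=cam('side');t=cam('top')
b=cv2.resize(c['pixels'][140:230,260:380],(800,600),interpolation=cv2.INTER_CUBIC);cv2.imwrite('pics/s2.png',b)
for z in (121,): print(proj(c,[[532,-256,z],[532,-256,44],[532,-256,22]]))
"
```

```text
t 1.6 pos [ 528.  -255.4  135.5] yaw 139.96 tilt 0.51 F [-0.9 -0.1 -1. ] M [-0.02 -0.07  0.  ] grip 0.999 q6 -1.52
dp cm [-0.44  0.21 10.75] roll -0.001
[[319.7619889  173.47507247]
 [320.14753854 196.42303782]
 [320.25410131 202.76563153]]
```

View pics/s2.png

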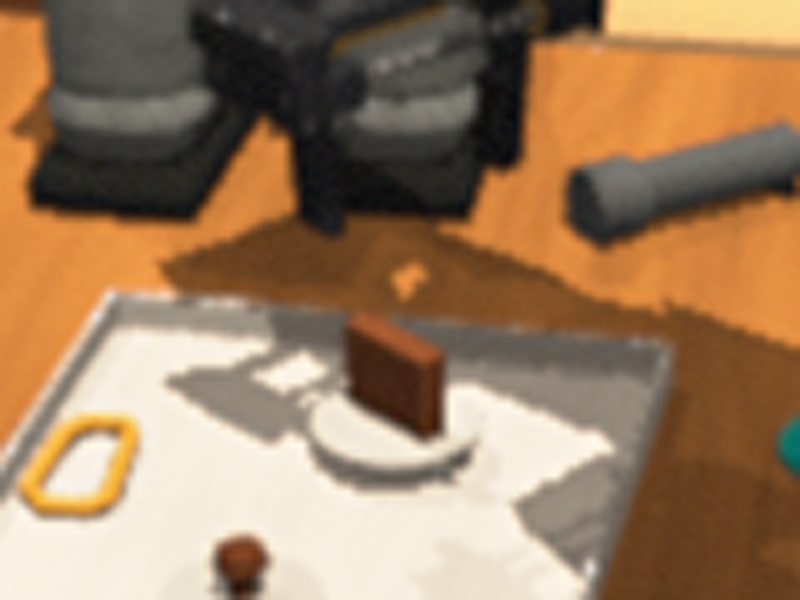

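The fingers (around crop (411,190)) straddle the bar (395,380) in the right orientation. Going down.

Emit:
{"api": "servo_tool", "payload": {
  "motion": [
    {"jaw":1,"dp":[0,0,0],"roll":0},
    {"jaw":1,"dp":[0,0,2.5],"roll":0},
    {"jaw":1,"dp":[0,0,5],"roll":0},
    {"jaw":1,"dp":[0,0,5],"roll":0}
  ]
}}

```text
time_s: 2.1
ee_pos: [529.0, -256.6, 88.3]
eef_rot: [0.346, 0.938, 0.001, -0.002]
ft_force: [-0.8, 1.6, 0.6]
grip_width: 1.004
```

```bash
python3 -c "
from h import *
go(532,-256,28,140)
"
```

```text
t 2.1 pos [ 529.  -256.6   88.3] yaw 139.49 tilt 0.27 F [-0.8  1.6  0.6] M [ 0.02 -0.12  0.  ] grip 1.004 q6 -1.52
dp cm [-0.22  0.24  6.03] roll -0.009
```

Emit:
{"api": "servo_tool", "payload": {
  "motion": [
    {"jaw":1,"dp":[-0.2,0.2,2],"roll":0},
    {"jaw":1,"dp":[-0.2,0.2,4],"roll":0},
    {"jaw":1,"dp":[-0.2,0.2,5.5],"roll":0},
    {"jaw":1,"dp":[-0.2,0.2,6],"roll":0},
    {"jaw":1,"dp":[-0.2,0.2,6],"roll":0}
  ]
}}

```text
time_s: 2.6
ee_pos: [533.4, -257.4, 30.7]
eef_rot: [0.345, 0.938, 0.0, -0.0]
ft_force: [0.7, -0.2, 0.2]
grip_width: 1.001
```

Emit:
{"api": "servo_tool", "payload": {
  "motion": [
    {"jaw":-1,"dp":[0,0,0],"roll":0},
    {"jaw":-1,"dp":[0,0,0],"roll":0},
    {"jaw":-1,"dp":[0,0,0],"roll":0},
    {"jaw":-1,"dp":[0,0,0],"roll":0},
    {"jaw":-1,"dp":[0,0,0],"roll":0}
  ],
  "squeeze": 45
}}

```text
time_s: 3.1
ee_pos: [533.7, -257.5, 31.0]
eef_rot: [0.345, 0.939, -0.0, 0.0]
ft_force: [0.4, 0.0, -0.6]
grip_width: 0.57
```

```bash
python3 -c "
from h import *
go(532,-256,130,140)
"
```

```text
t 3.1 pos [ 533.7 -257.5   31. ] yaw 139.62 tilt 0.02 F [ 0.4  0.  -0.6] M [ 0.01 -0.14  0.02] grip 0.57 q6 -1.52
dp cm [ 0.22  0.01 -9.9 ] roll -0.007
```

Emit:
{"api": "servo_tool", "payload": {
  "motion": [
    {"jaw":-1,"dp":[0,0,0.3],"roll":0},
    {"jaw":-1,"dp":[0,0,0.3],"roll":0},
    {"jaw":-1,"dp":[0,0,0.3],"roll":0},
    {"jaw":-1,"dp":[0,0,0.3],"roll":0},
    {"jaw":-1,"dp":[0,0,0.3],"roll":0}
  ]
}}

```text
time_s: 3.6
ee_pos: [533.6, -257.4, 27.7]
eef_rot: [0.345, 0.939, 0.0, 0.0]
ft_force: [0.1, 0.5, -1.1]
grip_width: 0.175
```

Emit:
{"api": "servo_tool", "payload": {
  "motion": [
    {"jaw":-1,"dp":[0,0,0],"roll":0},
    {"jaw":-1,"dp":[0,0,0],"roll":0},
    {"jaw":-1,"dp":[0,0,0],"roll":0}
  ]
}}

```text
time_s: 3.9
ee_pos: [533.5, -257.4, 27.7]
eef_rot: [0.345, 0.939, 0.0, -0.0]
ft_force: [1.1, 1.1, -0.1]
grip_width: 0.174
```

```bash
python3 -c "
from h import *
go(572,197.5,230,154)
"
```

```text
t 3.9 pos [ 533.5 -257.4   27.7] yaw 139.62 tilt 0.0 F [ 1.1  1.1 -0.1] M [ 0.03 -0.31  0.01] grip 0.174 q6 -1.52
dp cm [ 26.54  37.15 -20.23] roll -0.251
```

Emit:
{"api": "servo_tool", "payload": {
  "motion": [
    {"jaw":-1,"dp":[0,0,-2],"roll":0},
    {"jaw":-1,"dp":[0,0,-6],"roll":0},
    {"jaw":-1,"dp":[0,0,-10],"roll":0},
    {"jaw":-1,"dp":[0,0,-14],"roll":0},
    {"jaw":-1,"dp":[0,0,-16],"roll":0}
  ]
}}

```text
time_s: 4.4
ee_pos: [534.6, -258.4, 191.7]
eef_rot: [0.345, 0.939, -0.001, 0.002]
ft_force: [0.7, -0.2, -1.5]
grip_width: 0.178
```

Emit:
{"api": "servo_tool", "payload": {
  "motion": [
    {"jaw":-1,"dp":[1.5,2.2,0],"roll":0},
    {"jaw":-1,"dp":[4,5.6,0],"roll":-0.06},
    {"jaw":-1,"dp":[6.6,9.3,0],"roll":-0.12},
    {"jaw":-1,"dp":[9.3,13,0],"roll":-0.18},
    {"jaw":-1,"dp":[12,16.8,0],"roll":-0.25}
  ]
}}

```text
time_s: 4.9
ee_pos: [550.4, -50.3, 187.5]
eef_rot: [0.225, 0.974, -0.0, -0.0]
ft_force: [0.9, 0.2, -1.6]
grip_width: 0.177
```

```bash
python3 -c "
from h import *
go(572,197.5,190,154)
"
```

```text
t 4.9 pos [550.4 -50.3 187.5] yaw 154.05 tilt 0.04 F [ 0.9  0.2 -1.6] M [-0.01 -0.16  0.  ] grip 0.177 q6 -1.42
dp cm [ 8.9  23.22 -0.26] roll 0.001
```

Emit:
{"api": "servo_tool", "payload": {
  "motion": [
    {"jaw":-1,"dp":[1.6,4.5,0],"roll":0},
    {"jaw":-1,"dp":[3.3,9,0],"roll":0},
    {"jaw":-1,"dp":[5,13.5,0],"roll":0},
    {"jaw":-1,"dp":[7,18,0],"roll":0},
    {"jaw":-1,"dp":[8.3,21.6,0.4],"roll":0}
  ]
}}

```text
time_s: 5.4
ee_pos: [570.8, 181.4, 183.9]
eef_rot: [0.225, 0.974, 0.0, 0.0]
ft_force: [0.1, -0.6, -2.2]
grip_width: 0.175
```

Emit:
{"api": "servo_tool", "payload": {
  "motion": [
    {"jaw":-1,"dp":[0.6,1.6,0],"roll":0},
    {"jaw":-1,"dp":[0.6,1.6,0],"roll":0},
    {"jaw":-1,"dp":[0.6,1.6,0],"roll":0}
  ]
}}

```text
time_s: 5.7
ee_pos: [572.7, 195.0, 183.4]
eef_rot: [0.225, 0.974, -0.001, -0.0]
ft_force: [-0.1, 1.4, -1.6]
grip_width: 0.177
```

Run:
```python
from h import *
go(573,198,170,154)
c=cam('side');t=cam('top')
p=status.get_state()['ee_pos']
print(proj(c,[p,p-[0,0,5.7],[573,198,110]]),proj(t,[p,p-[0,0,5.7],[573,198,110]]))
a=cv2.resize(c['pixels'][190:290,210:335],(500,400),interpolation=cv2.INTER_CUBIC)
b=cv2.resize(t['pixels'][180:260,210:270],(300,400),interpolation=cv2.INTER_CUBIC)
cv2.imwrite('pics/p3.png',np.hstack([a,b]))
```

```text
t 5.7 pos [572.7 195.  183.4] yaw 153.97 tilt 0.07 F [-0.1  1.4 -1.6] M [ 0.02 -0.15 -0.07] grip 0.177 q6 -0.98
dp cm [0.11 0.29 1.34] roll -0.001
[[266.49032713 235.25057913]
 [266.66724374 237.416233  ]
 [268.28618065 263.34994243]] [[249.91670605 209.43362583]
 [250.14300899 209.78761496]
 [251.53001428 213.81184997]]
```

View pics/p3.png

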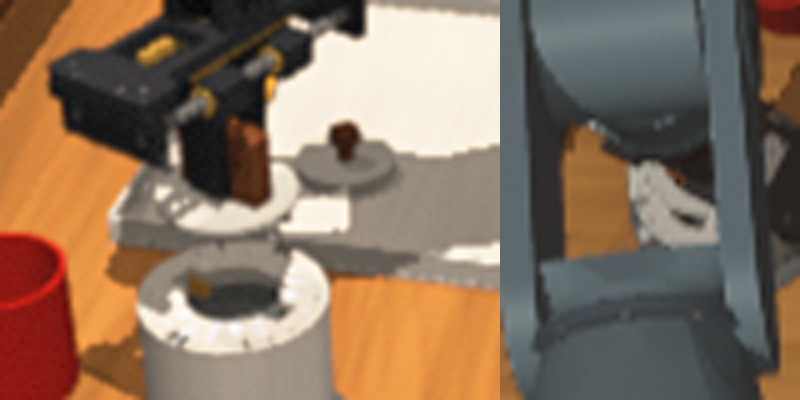

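Run:
```python
from h import *
c=load('side');p=status.get_state()['ee_pos']
a=np.linspace(0,2*np.pi,361)
P=np.vstack([np.c_[p[0]+40*np.cos(a),p[1]+40*np.sin(a),0*a+p[2]-d] for d in(5.7,10.7)])
q=proj(c,P);print('pred left/right/bottom',q[:,0].min(),q[:,0].max(),q[:,1].max(),q[q[:,0].argmin()],q[q[:,0].argmax()])
g=cv2.cvtColor(c['pixels'],cv2.COLOR_BGR2GRAY)
for v in(236,238,240,242):print(v,'L',g[v,244:256],'R',g[v,278:290])
for u in(258,262,266,270,274):print(u,g[238:256,u])
```

```text
pred left/right/bottom 248.5575626242824 284.81220300420875 249.35334256533804 [248.55756262 238.69950192] [284.812203   238.53401069]
236 L [ 94 104 130 123 133 178 182 178 169 142 133 131] R [186 226 226 225 227 225 189 132  92  81  81  84]
238 L [ 97 106 116 120 159 233 243 224 173 137 131 132] R [177 222 225 224 224 219 174 144 139 138 124 118]
240 L [101 112 116 126 135 151 153 131 137 169 169 160] R [215 226 226 223 213 201 219 238 244 245 244 243]
242 L [117 122 128 140 138 118 115 127 156 204 174 135] R [225 223 214 188 169 218 242 244 245 244 243 242]
258 [125 136 130 137 186 234 239 238 226 165 118  98  94 109 128 137 141 140]
262 [ 41  78 122 177 224 231 230 223 221 202 146  99 104 131 141 141 142 144]
266 [ 28  59 139 207 225 224 223 222 222 207 152 106 104 128 134 139 140 142]
270 [ 45  48  91 167 221 226 223 224 217 178 138 102 117 139 143 141 142 139]
274 [ 55  48  50  95 173 222 225 216 185 137  94  91 116 139 143 144 142 140]
```

The lid hangs level, with its disc at about (266.5,239) against the plate at (268,263). The lateral match is within about 1 mm and the depth within about 2 mm. I'll lower it gently while watching the force.

```bash
python3 -c "
from h import *
go(573.2,197.5,138,154)
"
```

```text
t 5.8 pos [573.  194.2 183.6] yaw 153.85 tilt 0.04 F [-0.4 -0.1 -0.9] M [ 0.01 -0.17  0.  ] grip 0.179 q6 -0.98
dp cm [0.13 0.31 4.56] roll -0.003
```

Emit:
{"api": "servo_tool", "payload": {
  "motion": [
    {"jaw":-1,"dp":[0.13,0.31,1.2],"roll":0},
    {"jaw":-1,"dp":[0.13,0.31,2.4],"roll":0},
    {"jaw":-1,"dp":[0.13,0.31,3.6],"roll":0},
    {"jaw":-1,"dp":[0.13,0.31,4.5],"roll":0},
    {"jaw":-1,"dp":[0.13,0.31,4.5],"roll":0}
  ]
}}

```text
time_s: 6.3
ee_pos: [571.7, 198.7, 136.3]
eef_rot: [0.226, 0.974, -0.001, -0.002]
ft_force: [0.5, 1.0, -1.8]
grip_width: 0.175
```

Run:
```python
from h import *
c=cam('side')
go(573.2,197.5,121,154)
p=status.get_state()['ee_pos']
a=np.linspace(0,2*np.pi,361)
for cc,z in (((573.8,199),110),):
    q=proj(c,np.c_[cc[0]+55*np.cos(a),cc[1]+55*np.sin(a),0*a+z]);print('can pred L/R/bot',q[:,0].min(),q[:,0].max(),q[:,1].max())
q=proj(c,np.vstack([np.c_[p[0]+40*np.cos(a),p[1]+40*np.sin(a),0*a+p[2]-d] for d in(5.7,10.7)]));print('lid',q[:,0].min(),q[:,0].max(),q[:,1].max())
cv2.imwrite('pics/p4.png',cv2.resize(c['pixels'][210:294,212:324],(800,600),interpolation=cv2.INTER_CUBIC))
```

```text
t 6.35 pos [572.3 198.9 137.4] yaw 153.94 tilt 0.14 F [-0.1  0.9 -1.4] M [ 0.03 -0.18  0.02] grip 0.179 q6 -0.98
dp cm [-0.14 -0.09  1.64] roll -0.001
can pred L/R/bot 243.58274095573458 291.95300315398373 278.1360012302158
lid 250.02755780059334 285.6490680622116 267.99151397291683
```

View pics/p4.png

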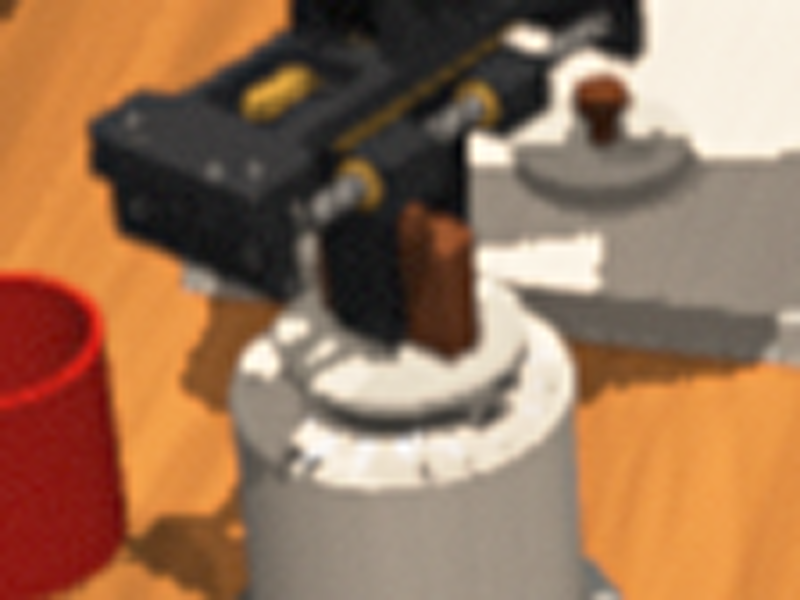

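The side view shows the disc (267.2 wide-centre) over the canister (268.1) with its foot just above the plate. It's centred to about 1 mm, so I'm inserting now in small steps.

Emit:
{"api": "servo_tool", "payload": {
  "motion": [
    {"jaw":-1,"dp":[0,-0.1,0.2],"roll":0},
    {"jaw":-1,"dp":[0,-0.1,0.4],"roll":0},
    {"jaw":-1,"dp":[0,-0.1,0.6],"roll":0},
    {"jaw":-1,"dp":[0,-0.1,0.6],"roll":0}
  ]
}}

```text
time_s: 6.75
ee_pos: [572.6, 198.2, 132.6]
eef_rot: [0.225, 0.974, -0.0, -0.0]
ft_force: [-0.3, 1.6, -2.1]
grip_width: 0.177
```

```bash
python3 -c "
from h import *
go(573,197.5,121,154)
"
```

```text
t 6.75 pos [572.6 198.2 132.6] yaw 153.94 tilt 0.0 F [-0.3  1.6 -2.1] M [ 0.09 -0.15 -0.05] grip 0.177 q6 -0.98
dp cm [-0.07 -0.05  1.16] roll -0.001
```

Emit:
{"api": "servo_tool", "payload": {
  "motion": [
    {"jaw":-1,"dp":[0,-0.05,0.2],"roll":0},
    {"jaw":-1,"dp":[0,-0.05,0.4],"roll":0},
    {"jaw":-1,"dp":[0,-0.05,0.6],"roll":0},
    {"jaw":-1,"dp":[0,-0.05,0.6],"roll":0}
  ]
}}

```text
time_s: 7.15
ee_pos: [572.2, 197.8, 126.3]
eef_rot: [0.225, 0.974, -0.0, -0.0]
ft_force: [0.8, -0.3, -2.9]
grip_width: 0.175
```

```bash
python3 -c "
from h import *
go(573,197.5,121,154)
"
```

```text
t 7.15 pos [572.2 197.8 126.3] yaw 153.94 tilt 0.03 F [ 0.8 -0.3 -2.9] M [ 0.06 -0.12  0.01] grip 0.175 q6 -0.98
dp cm [-0.08  0.01  0.53] roll -0.001
```

Emit:
{"api": "servo_tool", "payload": {
  "motion": [
    {"jaw":-1,"dp":[0,0,0.2],"roll":0},
    {"jaw":-1,"dp":[0,0,0.4],"roll":0},
    {"jaw":-1,"dp":[0,0,0.5],"roll":0},
    {"jaw":-1,"dp":[0,0,0.5],"roll":0}
  ]
}}

```text
time_s: 7.55
ee_pos: [572.3, 197.8, 121.4]
eef_rot: [0.225, 0.974, -0.0, -0.0]
ft_force: [0.4, -0.4, -1.9]
grip_width: 0.176
```

```bash
python3 -c "
from h import *
go(573,197.5,121,154)
"
```

```text
t 7.55 pos [572.3 197.8 121.4] yaw 153.94 tilt 0.03 F [ 0.4 -0.4 -1.9] M [-0.01 -0.14 -0.01] grip 0.176 q6 -0.98
dp cm [-0.08  0.01  0.04] roll -0.001
```

Emit:
{"api": "servo_tool", "payload": {
  "motion": [
    {"jaw":-1,"dp":[0,0,0.1],"roll":0},
    {"jaw":-1,"dp":[0,0,0.2],"roll":0},
    {"jaw":-1,"dp":[0,0,0.2],"roll":0}
  ]
}}

```text
time_s: 7.85
ee_pos: [572.6, 197.8, 120.6]
eef_rot: [0.225, 0.974, 0.0, 0.0]
ft_force: [-2.5, -0.2, 5.1]
grip_width: 0.179
```

```bash
python3 -c "
from h import *
c=cam('side')
go(573,197.5,121,154)
cv2.imwrite('pics/p5.png',cv2.resize(c['pixels'][210:294,212:324],(800,600),interpolation=cv2.INTER_CUBIC))
"
```

```text
t 7.9 pos [572.6 197.8 120.7] yaw 153.95 tilt 0.03 F [-3.  -0.9  6.2] M [-0.12  0.4  -0.02] grip 0.178 q6 -0.98
dp cm [-0.05 -0.01 -0.03] roll -0.001
```

View pics/p5.png

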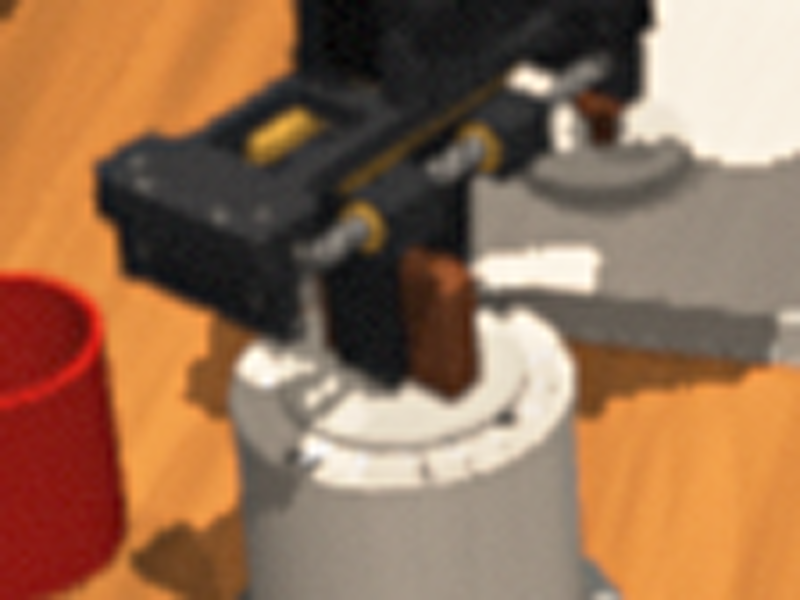

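The lid is home. Contact came at TCP z 120.6, against 120.7 predicted, and the disc lies flush on the plate in the picture. I'm easing the push and turning clockwise (positive roll).

Emit:
{"api": "servo_tool", "payload": {
  "motion": [
    {"jaw":-1,"dp":[0,0,-0.1],"roll":0.0},
    {"jaw":-1,"dp":[0,0,-0.1],"roll":0.08},
    {"jaw":-1,"dp":[0,0,-0.1],"roll":0.16},
    {"jaw":-1,"dp":[0,0,-0.1],"roll":0.24},
    {"jaw":-1,"dp":[0,0,-0.1],"roll":0.32}
  ],
  "squeeze": 55
}}

```text
time_s: 8.4
ee_pos: [573.0, 198.4, 120.9]
eef_rot: [0.379, 0.925, 0.001, 0.0]
ft_force: [0.9, 3.2, 0.2]
grip_width: 0.178
```

```bash
python3 -c "
from h import *
go(573,197.5,121,109)
"
```

```text
t 8.4 pos [573.  198.4 120.9] yaw 135.42 tilt 0.11 F [0.9 3.2 0.2] M [ 0.44 -0.27  0.12] grip 0.178 q6 -0.66
dp cm [-0.07 -0.07 -0.01] roll 0.461
```

Emit:
{"api": "servo_tool", "payload": {
  "motion": [
    {"jaw":-1,"dp":[0,0,0],"roll":0.1},
    {"jaw":-1,"dp":[0,0,0],"roll":0.2},
    {"jaw":-1,"dp":[0,0,0],"roll":0.3},
    {"jaw":-1,"dp":[0,0,0],"roll":0.4},
    {"jaw":-1,"dp":[0,0,0],"roll":0.46}
  ]
}}

```text
time_s: 8.9
ee_pos: [573.3, 198.8, 120.9]
eef_rot: [0.58, 0.814, 0.002, 0.0]
ft_force: [1.6, 3.9, -1.8]
grip_width: 0.175
```

Emit:
{"api": "servo_tool", "payload": {
  "motion": [
    {"jaw":-1,"dp":[0,0,0],"roll":0},
    {"jaw":-1,"dp":[0,0,0],"roll":0},
    {"jaw":-1,"dp":[0,0,0],"roll":0}
  ]
}}

```text
time_s: 9.2
ee_pos: [572.8, 198.1, 120.9]
eef_rot: [0.578, 0.816, 0.001, 0.0]
ft_force: [3.0, 3.9, -1.4]
grip_width: 0.176
```

Run:
```python
from h import *
c=cam('side');t=cam('top')
go(573,197.5,121,109)
cv2.imwrite('pics/p6.png',np.hstack([cv2.resize(c['pixels'][230:290,236:300],(480,450),interpolation=cv2.INTER_CUBIC),cv2.resize(t['pixels'][190:240,232:272],(320,450),interpolation=cv2.INTER_CUBIC)]))
p=np.array([573,198,0])
for nm,cc,f in(('side',c,lambda q:(q-[236,230]+.5)*7.5),):
  for a in(-26,154,-71,109): 
    r=np.radians(a);v=np.array([np.cos(r),np.sin(r),0]);print(a,'disc edge px crop',f(proj(cc,[p+38*v+[0,0,115],p+48*v+[0,0,110]])).round(0).tolist())
```

```text
t 9.3 pos [572.7 198.  120.8] yaw 109.3 tilt 0.04 F [ 2.4  4.1 -1. ] M [ 0.59 -0.56  0.11] grip 0.178 q6 -0.2
dp cm [-0.05  0.01 -0.02] roll 0.005
-26 disc edge px crop [[151.0, 200.0], [128.0, 203.0]]
154 disc edge px crop [[342.0, 282.0], [369.0, 307.0]]
-71 disc edge px crop [[235.0, 171.0], [234.0, 167.0]]
109 disc edge px crop [[255.0, 313.0], [259.0, 347.0]]
```

View pics/p6.png

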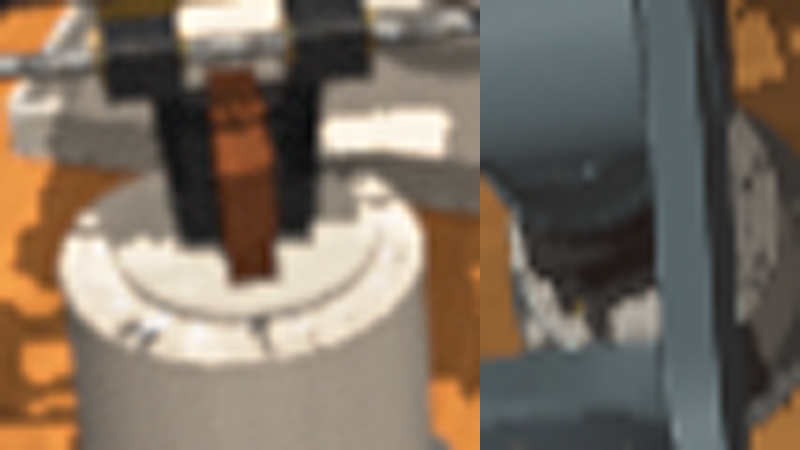

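The bar end (255,278) and its pointer face the single mark at (260,328). The double marks at (138,332) are well away. The tool yaw is 109.3° and the arm is still, so I'm handing in.

```bash
python3 -c "
from h import *
go(573,197.5,121,109); print(status.get_state()['joint_velocities'].round(3)); print(hand_in())"
```

```text
t 9.3 pos [572.7 198.  120.8] yaw 109.3 tilt 0.04 F [ 2.4  4.1 -1. ] M [ 0.59 -0.56  0.11] grip 0.178 q6 -0.2
dp cm [-0.05  0.01 -0.02] roll 0.005
[-0.002 -0.001  0.001 -0.002  0.003  0.005]
the job is handed in; nothing more can be done
None
```

I took the bar-handled lid from the tray, lowered it fully home in the canister and turned it clockwise about 44.6°. I handed in at 9.3 s with the arm still gripping it; no verdict came back.

- **Home:** the lid met the plate at tool height 120.6 mm, against 120.7 mm predicted, and the side picture showed the disc flush on the plate.
- **Turn:** the tool ended at 109.3°, having started at about 154° in line with the slots. The last side picture shows the bar and pointer facing the single mark. The tool felt about 0.11 N m from the spring side, slightly above the stated 0.05–0.09.
- **Hold:** the fingers were still closed on the bar at a commanded 55 N, the joints were nearly motionless and the outside force was about 5 N.
- **Disagreements:**
  - The two cameras differed by about 2 mm on the canister centre and about 3° on the slot direction; I used averages.
  - Before insertion the lid looked 2–3 mm lower or nearer in the side view than expected; the clean insertion suggests this was camera error.
- **Not checked:** I had no way to measure the shutter angle, and inferred it only from the lid's turn. I took no final picture of the other objects, but nothing came near them.

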